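Snap the torch into its spring clips

ROBOT

A 6-joint arm with a two-finger parallel gripper is mounted at the origin on a cart in front of the work surface, level with it; the furniture and walls round the work are solid. World frame = base frame: x ahead of the robot, y to its left, z up, the work surface at z = 0. Lengths are in m, angles in rad, forces in N, time in s.
With the tool pointing down it reaches from about 0.275 to 0.85 m from the base axis. Payload 5.2 kg.
Tool frame: the origin (TCP) lies at the very end of the fingers, on their centre line; the grasp point (between the pads) lies 19 mm behind it (arm.tcp_to_grasp is the distance from the TCP to the grasp point, in m); z points along the fingers, y is the direction in which the jaws open and shut (so a half turn about z gives the same grasp; the last joint's range is limited). The gripper opens to 85 mm and grips with 20 to 120 N. Pads are 22 mm wide; open, the fingers measure 114 mm over their backs; the gripper's body (76 mm by 85 mm) begins 54 mm behind the grasp point. The pads swing forward as they close: fully open they stand 13 mm farther back than shut.
Start: joints at [-1.396, 0.259, 1.535, -0, 1.348, -0.203], TCP at [0.203, -0.511, 0.231] pointing down, gripper open.
Joint ranges: [-3.14, 3.14], [-0.91, 2.08], [0.19, 2.58], [-1.22, 4.36], [0.22, 2.71], [-3.12, 3.12]. Speed limits (rad/s): [2.57, 2.57, 3.14, 3.14, 3.14, 3.14].

INTERFACE

Orientations are given as a unit quaternion [w, x, y, z].
In Python, from bench import arm, gripper_to, kinematics, cams, order, spotter, sensors gives the robot as it stands. Calls block until the motion is done:
- arm.goto(position, orientation): joint-space move of the TCP to a pose.
- arm.move_linear(position, vel=0.15, rotation=None): straight line of the TCP; rotation=None keeps the orientation; vel is the mean speed in m/s.
- arm.move_joints(angles): joint-space move.
- gripper_to(opening, strength=None): finger opening in m; strength is the grip in N (None keeps the last); returns when the fingers have stopped.
- arm.dwell(seconds).
- kinematics.inverse_kinematics(position, orientation): joint angles nearest the present ones, or None.
- cams.camera(name): name is "scene" or "side" or "wrist"; returns (picture, depth): 384x512x3 uint8, blue, green, red; 384x512 float32, m along the optical axis (not along the pixel's ray), 0 where there is no reading.
- cams.calibration(name): a dict with "intrinsics" (3x3 intrinsics, pixels), "rvec" (rotation vector, rad) and "tvec" (3), from world to camera coordinates, as OpenCV has them. Camera axes: x right, y down, z forward; pixel columns grow to the right and rows downward; lengths in m; the calibration is good to about 2 mm. The wrist camera is an equidistant fisheye: a pixel r from the principal point sees the ray r / f radians off the axis. A picture is of the moment at which its call begins: read the wrist's pose just before it. calibration takes no time and is no camera call; for the wrist camera it gives the pose at the moment of the call.
A pose or a line that the arm cannot do raises arm.IKError and nothing moves.
- order.sign_off(): hands the job in, once; it reports no verdict.
Trained networks look in the newest picture that a camera, given by its name, has taken for a name from the list of things; names that differ only in an ending like _2 or _b are one class to them, and where a whole thing is asked for, a point or a joint stands for the part that bears it (a point fixed in the world has none). Each returns a list of dicts, best first, with "p" (0 to 1); they miss things now and then, are a little off and sometimes report something else, mostly with a low value. They report only what shows in the picture. A call takes as long as a camera call.
- spotter.search_frame(label, camera): "box" ([left, top, width, height] in pixels, round what is visible of it).
- spotter.place_of(label, camera): "xy" ([column, row] in pixels: a listed point, or the origin of a listed thing).
Readings, each from a call of its own:
- sensors.read_t(): time.
- sensors.read_joint_pos(): joint angles.
- sensors.read_qd(): joint speeds.
- sensors.read_joint_efforts(): joint torques, N m.
- sensors.read_eef_pos(): TCP position.
- sensors.read_orientation(): TCP orientation.
- sensors.read_ft_force(): force on the tool from outside, world axes, zero at the start.
- sensors.read_torque(): the same for the moment, N m.
- sensors.read_opening(): finger opening in m.
Only numpy, scipy, OpenCV 4.12 (cv2) and the standard library are available. Lean on these libraries where they do the work, as an engineer would, in place of code of your own. Each camera call takes 0.05 s, during which the arm holds its last target.

TASK

Put the torch away in its holder: press it down from above into the wide pair of spring clips until it snaps fully home in both, lying straight and about centred end to end, and let go. The head may point either way; leave the loupe where it lies.

Things in the scene. Friction and masses are not known exactly. Their poses are not given: they have to be found in the camera images.
- torch_mid (a point): midpoint of the black metal torch, a round bar 110 mm long, 29 mm in diameter (0.10 to 0.17 kg), lying loose on its side. The point is on its centre line, 14.5 mm above the table at the start. Its y axis runs along the torch; x and z turn as it rolls. Grip it across the middle from above.
- clip_seat (a point): where the torch's midpoint belongs in the torch holder, 34 mm above the table. Fixed grey base 65 (x) x 108 (y) x 6 mm with two steel spring clips, each 14 mm long, centred 38 mm either side of this point along y (62 mm gap for the fingers between). The torch shall lie along y; x is across, z up. Home, it rests on rubber pads with its midpoint here.
- clip_mouth (a point): 11 mm above clip_seat, level with the jaws' lips (mouth 21 mm; flared above, tops 54 mm above the table). The torch meets the jaws about 11 mm above this point; the force for both clips rises to 11 to 16 N some 5 mm above it, falls to zero just below it, then reverses as the jaws snap over and pull the torch home. A fixed holder with narrow clips (mouth 6 mm, for pens) also stands there.
- loupe: bystander: small folding loupe, steel and black, 31 x 70 x 13 mm, loose; origin at the centre of its underside

How it is judged:
At the end, for the whole second after the job is handed in: The torch rests snapped into both wide clips: its midpoint within 15 mm of the seat horizontally and less than 5 mm above it, its length within 8 degrees of the holder's, released and at rest (horizontal distance between torch_mid and clip_seat below 0.015 m and z of torch_mid in the frame of clip_seat below 0.005 m and angle between the y axis of torch_mid and the y axis of clip_seat, either way round below 0.14 rad and linear speed of torch below 0.02 m/s); the robot touches nothing.
It fails at once if the loupe is moved by more than 30 mm (distance of loupe from where it was at the start of the episode above 0.03 m).
It also fails if it takes over 43 s, if anything falls off the work surface, if the arm or the gripper's body presses on something with over 40 N, if the wrist force passes 120 N, or if a joint passes its speed limit or range.

## Working session

There is one attempt and no reset: what is moved stays moved. The work goes in short steps, each a Python script; the robot and the scene stay as the last script left them, time stands still between calls to the robot, and variables do not carry over. Pictures are saved under pics/ and viewed, and the job is handed in when it is done.

```bash
mkdir -p pics; ls; cat > h.py <<'E'
import numpy as np,cv2
from bench import arm, gripper_to, kinematics, cams, order, spotter, sensors
def ray(cam,xy,cal=None):
    c=cal or cams.calibration(cam);K=np.array(c["intrinsics"]);R=cv2.Rodrigues(np.array(c["rvec"],float))[0];t=np.array(c["tvec"],float).ravel()
    x=(xy[0]-K[0,2])/K[0,0];y=(xy[1]-K[1,2])/K[1,1]
    if cam=="wrist":
        r=np.hypot(x,y); s=np.sin(r)/r if r>1e-9 else 1; d=np.array([x*s,y*s,np.cos(r)])
    else: d=np.array([x,y,1.])
    return -R.T@t, R.T@d
def onplane(cam,xy,z,cal=None):
    o,d=ray(cam,xy,cal); return o+d*(z-o[2])/d[2]
E
python3 - <<'E'
from h import *
for c in ["scene","side","wrist"]:
    p,d=cams.camera(c); cv2.imwrite(f"pics/{c}0.png",p); np.save(f"/tmp/{c}0.npy",d)
    for l,z in [("torch_mid",.0145),("clip_seat",.034),("clip_mouth",.045),("loupe",0)]:
        r=spotter.place_of(l,c)[:3]
        print(c,l,[(np.round(q["xy"],1),round(q["p"],2),onplane(c,q["xy"],z).round(3)) for q in r])
print(sensors.read_t())
E
```

```text
pics
scene torch_mid [(array([282.2, 193.3]), 0.62, array([ 0.518, -0.196,  0.014]))]
scene clip_seat [(array([203.2, 255.6]), 0.61, array([0.498, 0.229, 0.034]))]
scene clip_mouth [(array([203.3, 251.7]), 0.73, array([0.497, 0.229, 0.045]))]
scene loupe [(array([289. , 176.7]), 0.53, array([ 0.578, -0.358,  0.   ]))]
side torch_mid [(array([255.1, 246.5]), 0.62, array([ 0.519, -0.193,  0.014]))]
side clip_seat [(array([229.3, 152.6]), 0.56, array([0.492, 0.233, 0.034]))]
side clip_mouth [(array([230.5, 150.6]), 0.85, array([0.495, 0.223, 0.045]))]
side loupe [(array([306.5, 308.4]), 0.74, array([ 0.591, -0.354,  0.   ]))]
wrist torch_mid []
wrist clip_seat []
wrist clip_mouth []
wrist loupe []
0.75
```

View pics/scene0.png

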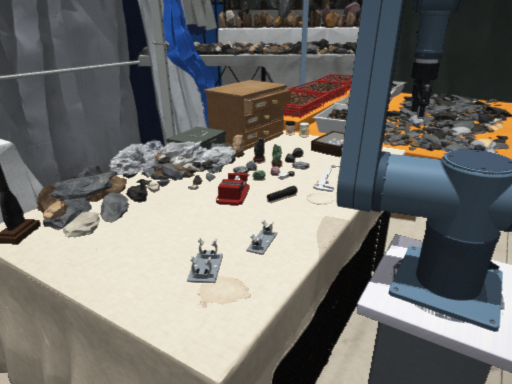

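View pics/side0.png

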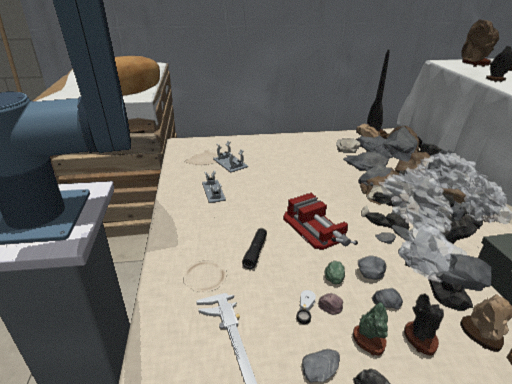

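View pics/wrist0.png

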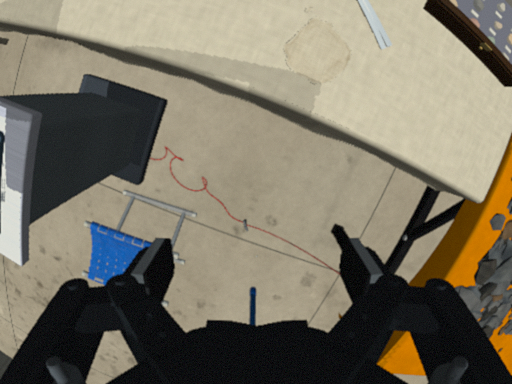

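The torch is at scene (282,193) and side (255,248), with the red vise behind it. The wide holder is at scene (205,262) and side (230,160), the narrow one at scene (262,237), and the loupe at side (306,305). Next I'll hover over the torch and then the holder with the wrist camera.

```bash
cat >> h.py <<'E'
from scipy.spatial.transform import Rotation as Ro
def down(psi):
    """jaw axis y at angle psi in world xy, z down"""
    y=np.array([np.cos(psi),np.sin(psi),0]);z=np.array([0,0,-1.]);x=np.cross(y,z)
    q=Ro.from_matrix(np.c_[x,y,z]).as_quat(); return [float(v) for v in (q[3],q[0],q[1],q[2])]
E
python3 - <<'E'
from h import *
a=onplane("side",(264,231),.0145);b=onplane("side",(248,265),.0145);print(a,b)
a=onplane("side",(240,166),.0);b=onplane("side",(222,153),.0);print(a,b)
psi=0
for p in [0,np.pi]:
    for pos in ([.5,-.19,.25],[.48,.23,.25]):
        q=kinematics.inverse_kinematics(pos,down(p));print(p,None if q is None else np.round(q,2))
best=min([0,np.pi],key=lambda p:np.abs((kinematics.inverse_kinematics([.5,-.19,.25],down(p))-np.array(sensors.read_joint_pos()))[5]))
print(best)
for n,pos in [("t",[.5,-.19,.25]),("c",[.48,.23,.25])]:
    arm.goto(pos,down(best)); 
    c=cams.calibration("wrist");p,d=cams.camera("wrist"); cv2.imwrite(f"pics/wrist_{n}.png",p)
    np.save(f"/tmp/wrist_{n}.npy",np.array([c],dtype=object),allow_pickle=True); np.save(f"/tmp/wd_{n}.npy",d)
    for l,z in [("torch_mid",.0145),("clip_seat",.034),("clip_mouth",.045),("loupe",0)]:
        r=spotter.place_of(l,"wrist")[:3]
        print(l,[(np.round(q["xy"],1),round(q["p"],2),onplane("wrist",q["xy"],z,c).round(4)) for q in r])
    print(sensors.read_t())
E
```

```text
[ 0.54532497 -0.14213782  0.0145    ] [ 0.49719848 -0.24709911  0.0145    ]
[0.52234329 0.20451526 0.        ] [0.47152082 0.30273332 0.        ]
0 [-0.57  0.22  1.54 -0.    1.38 -0.57]
0 [ 0.24  0.21  1.55 -0.    1.38  0.24]
3.141592653589793 [-0.57  0.22  1.54 -0.    1.38  2.57]
3.141592653589793 [ 0.24  0.21  1.55 -0.    1.38 -2.9 ]
0
torch_mid [(array([271.5, 159.7]), 0.9, array([ 0.5194, -0.1914,  0.0145]))]
clip_seat [(array([269.5, 158.4]), 0.18, array([ 0.5159, -0.1859,  0.034 ]))]
clip_mouth []
loupe [(array([314.5, 264.3]), 0.91, array([ 0.5895, -0.3572,  0.    ]))]
2.6083
torch_mid []
clip_seat [(array([270.6, 162.6]), 0.85, array([0.4982, 0.2289, 0.034 ]))]
clip_mouth [(array([265.4, 164. ]), 0.79, array([0.4915, 0.2295, 0.045 ]))]
loupe []
4.4083
```

View pics/wrist_t.png

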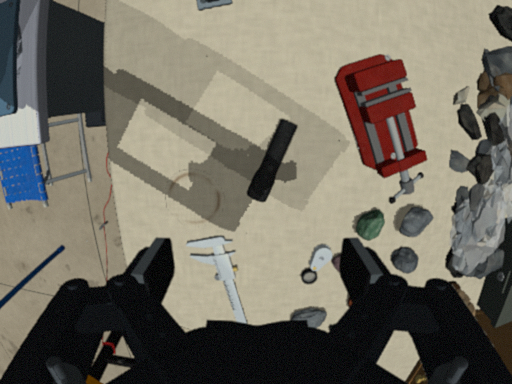

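View pics/wrist_c.png

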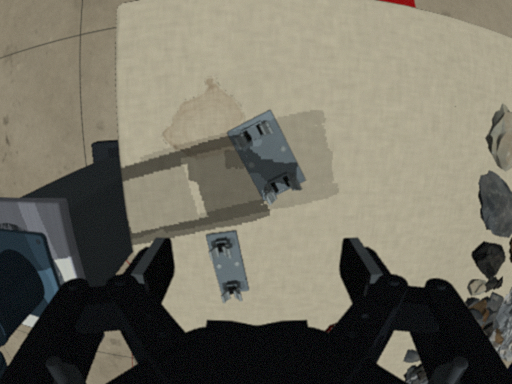

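The torch runs from (288,120) to (258,200). The wide holder's base corners are roughly (228,134), (270,111), (303,180) and (270,203), and the narrow holder is at (228,265). I'll refine both axes from the depth image.

```bash
python3 - <<'E'
from h import *
def cloud(n):
    c=np.load(f"/tmp/wrist_{n}.npy",allow_pickle=True)[0];d=np.load(f"/tmp/wd_{n}.npy")
    K=np.array(c["intrinsics"]);R=cv2.Rodrigues(np.array(c["rvec"],float))[0];t=np.array(c["tvec"],float).ravel()
    v,u=np.mgrid[:384,:512];x=(u-K[0,2])/K[0,0];y=(v-K[1,2])/K[1,1];r=np.hypot(x,y)+1e-9
    s=np.tan(np.minimum(r,1.4))/r
    P=np.stack([x*s*d,y*s*d,d],-1); W=(P-t)@R; W[d==0]=np.nan
    print(n,"cam",-R.T@t); return W,u,v
W,u,v=cloud("t")
m=(u>240)&(u<305)&(v>110)&(v<210)
print("table z",np.nanmedian(W[m][:,2]))
P=W[m];P=P[P[:,2]>.010]; 
print(len(P),P[:,2].max(),np.percentile(P[:,2],90))
def axis(P,lab):
    XY=P[:,:2].astype(np.float32);(cx,cy),(w,h),a=cv2.minAreaRect(XY);print(lab,"rect",cx,cy,w,h,a)
    mu=XY.mean(0);U,S,V=np.linalg.svd(XY-mu,full_matrices=False);print(" mean",mu,"axis deg",np.degrees(np.arctan2(V[0][1],V[0][0]))%180)
axis(P,"torch")
W,u,v=cloud("c")
m=(u>220)&(u<312)&(v>100)&(v<212)
P=W[m]; print("table",np.nanmedian(P[:,2]),np.nanmax(P[:,2]))
B=P[(P[:,2]>.003)&(P[:,2]<.010)];axis(B,"base")
axis(P[P[:,2]>.003],"all>3mm")
T=P[P[:,2]>.03];axis(T,"clips")
from scipy.cluster.vq import kmeans2
T=P[P[:,2]>.044]
ce,l=kmeans2(T[:,:2],4,minit='++',seed=1);print(ce,np.bincount(l))
# base corners from rgb picture
for c in [(228,134),(270,111),(303,180),(270,203)]:
    cc=np.load("/tmp/wrist_c.npy",allow_pickle=True)[0];print(onplane("wrist",c,.006,cc).round(4))
E
```

```text
t cam [ 0.50019616 -0.11668208  0.39136058]
table z -0.0011876122446837468
1638 0.029534040579887486 0.02718887808841842
torch rect 0.5196102857589722 -0.19154466688632965 0.10993293672800064 0.028365468606352806 67.26488494873047
 mean [ 0.5185457  -0.19237065] axis deg 66.501144
c cam [0.48086453 0.30342621 0.39142418]
table -0.0005371762890990935 0.056989284359057715
base rect 0.49457764625549316 0.23144325613975525 0.06555198132991791 0.1084718406200409 27.896150588989258
 mean [0.4943402  0.23428671] axis deg 119.43704
all>3mm rect 0.49457764625549316 0.23144325613975525 0.06555198132991791 0.1084718406200409 27.896150588989258
 mean [0.49436384 0.23318173] axis deg 118.20998
clips rect 0.494683176279068 0.23115015029907227 0.04438171535730362 0.0903649777173996 27.71781349182129
 mean [0.49447435 0.2316931 ] axis deg 117.57999
[[0.49153204 0.27245994]
 [0.4974241  0.1905003 ]
 [0.52657427 0.20556753]
 [0.46220572 0.25744461]] [129 121 115 126]
[0.4439 0.2613 0.006 ]
[0.4983 0.2911 0.006 ]
[0.5438 0.1992 0.006 ]
[0.4994 0.1664 0.006 ]
```

Torch: centre (0.5196, -0.1915), axis 67°. Holder: centre (0.4945, 0.2314), axis 117.7°. These agree with the spotter. Now the grasp.

```bash
python3 - <<'E'
from h import *
q=down(np.radians(66.9-90))
gripper_to(.06,100)
arm.goto([.5194,-.1915,.12],q)
arm.move_linear([.5194,-.1915,.0015],vel=.12)
f0=sensors.read_ft_force(); print("pre",np.round(f0,1))
gripper_to(.02,100)
print("open",sensors.read_opening(),np.round(sensors.read_eef_pos(),4),np.round(sensors.read_ft_force(),1))
arm.move_linear([.5194,-.1915,.15],vel=.15)
print("open",sensors.read_opening(),np.round(sensors.read_ft_force(),1),sensors.read_t())
p,d=cams.camera("wrist"); cv2.imwrite("pics/g.png",p)
p,d=cams.camera("side"); cv2.imwrite("pics/gs.png",p[120:320,150:400].repeat(2,0).repeat(2,1))
E
```

```text
pre [-0.1 -0.9  0.9]
open 0.025686635300521562 [ 0.5198 -0.1918  0.0027] [-0.8  0.3  6.7]
open 0.02635419897802981 [ 0.2  0.4 -1.9] 9.0917
```

View pics/g.png

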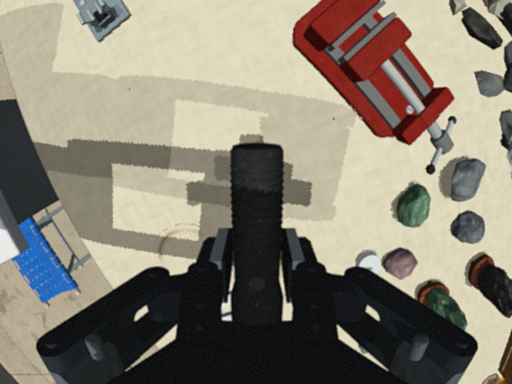

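View pics/gs.png

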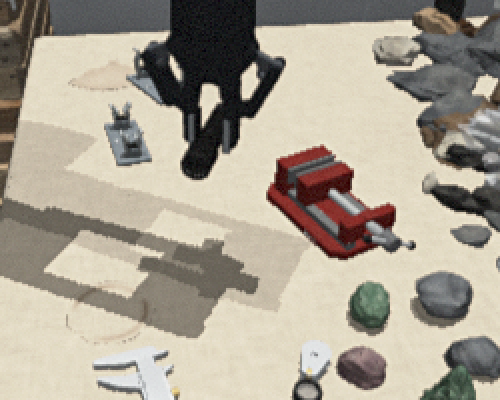

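The torch is held between the pads, seen in the wrist view from (257,145) down into the gripper, and it looks straight. I'll carry it to a hover over the wide clips and check tilt and centring from depth before pressing.

```bash
python3 - <<'E'
from h import *
q=down(np.radians(117.7-90))
arm.goto([.4945,.2314,.15],q)
arm.move_linear([.4945,.2314,.075],vel=.15)
c=cams.calibration("wrist");p,d=cams.camera("wrist"); cv2.imwrite("pics/h.png",p)
ps,_=cams.camera("side"); cv2.imwrite("pics/hs.png",cv2.resize(ps[90:230,150:350],None,fx=4,fy=4))
K=np.array(c["intrinsics"]);R=cv2.Rodrigues(np.array(c["rvec"],float))[0];t=np.array(c["tvec"],float).ravel()
v,u=np.mgrid[:384,:512];x=(u-K[0,2])/K[0,0];y=(v-K[1,2])/K[1,1];r=np.hypot(x,y)+1e-9
s=np.tan(np.minimum(r,1.4))/r
W=(np.stack([x*s*d,y*s*d,d],-1)-t)@R
m=(u>235)&(u<280)&(v>130)&(v<235)&(d>0)
P=W[m];P=P[P[:,2]>.07]
T=np.array([.4945,.2314]);a=np.radians(117.7);ax=np.array([np.cos(a),np.sin(a)]);n=np.array([-ax[1],ax[0]])
s_=(P[:,:2]-T)@ax;w=(P[:,:2]-T)@n
print("z",P[:,2].min(),P[:,2].max(),"s",np.percentile(s_,[0,1,99,100]))
for lo in np.arange(-.06,.065,.01):
    k=(s_>lo)&(s_<lo+.01)
    if k.sum()>10: print(round(lo,3),k.sum(),"ztop",np.percentile(P[k,2],95).round(4),"w",np.percentile(w[k],[2,98]).round(4))
print(np.round(sensors.read_eef_pos(),4),sensors.read_opening(),np.round(sensors.read_ft_force(),1),sensors.read_t())
E
```

```text
z 0.0757471340483272 0.09961490849707055 s [0.01393533 0.0157046  0.05410786 0.05424017]
0.01 403 ztop 0.0984 w [-0.0115  0.0081]
0.02 932 ztop 0.0984 w [-0.0111  0.0078]
0.03 973 ztop 0.0985 w [-0.0109  0.0076]
0.04 1028 ztop 0.0985 w [-0.0108  0.0074]
0.05 712 ztop 0.098 w [-0.0107  0.0074]
[0.4957 0.2314 0.0762] 0.025631799860244713 [ 0.2  0.4 -0.8] 11.5
```

View pics/h.png

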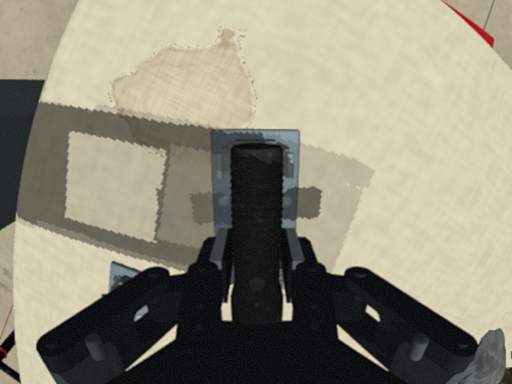

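View pics/hs.png

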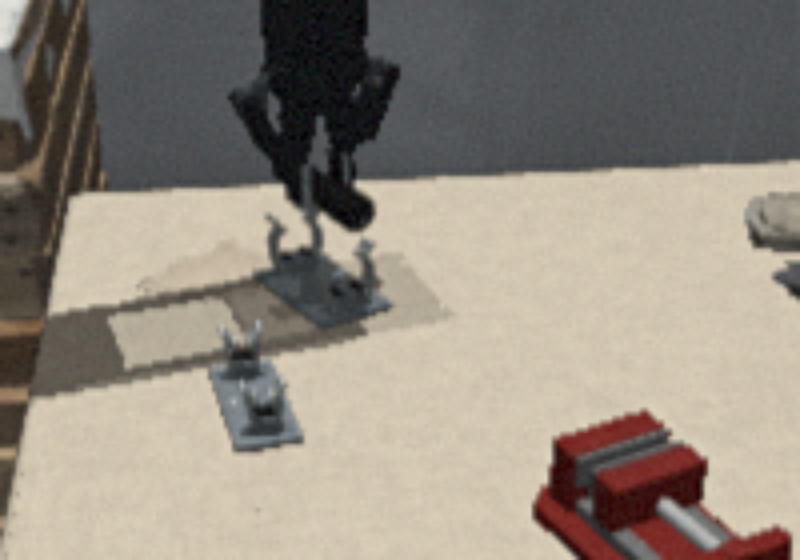

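Level to under 0.5 mm and aligned, with the visible end at s = +54 mm (55 expected). The torch sits about 1.5 mm off to the side, which matches the TCP error. Pressing down in force-watched steps.

```bash
python3 - <<'E'
from h import *
arm.dwell(.2)
e=sensors.read_eef_pos();print(np.round(e,4))
dx=np.array([.4945,.2314])-e[:2]; XY=np.array([.4945,.2314])+dx
arm.move_linear([*XY,.058],vel=.1)
f0=np.array(sensors.read_ft_force());print(np.round(sensors.read_eef_pos(),4),f0.round(1))
pk=0
for z in np.arange(.052,.0195,-.003):
    arm.move_linear([*XY,float(z)],vel=.04)
    f=np.array(sensors.read_ft_force())-f0; e=sensors.read_eef_pos()
    print(round(z,4),np.round(e,4),f.round(1),round(sensors.read_opening(),4))
    pk=max(pk,f[2])
    if f[2]>35: print("stop");break
    if pk>8 and f[2]<-2 : print("snapped");break
p,_=cams.camera("wrist"); cv2.imwrite("pics/p.png",p)
ps,_=cams.camera("side"); cv2.imwrite("pics/ps.png",cv2.resize(ps[90:230,150:350],None,fx=4,fy=4))
print(sensors.read_t())
E
```

```text
[0.495  0.2316 0.0759]
[0.4933 0.2312 0.0576] [-0.4  0.3 -0.9]
0.052 [0.4939 0.2312 0.0519] [0.8 0.  0.2] 0.0263
0.049 [0.4938 0.2312 0.0489] [ 0.8 -0.6 -0.4] 0.0261
0.046 [0.4938 0.2312 0.0458] [-0.3  0.  -0.8] 0.0263
0.043 [0.494  0.2312 0.0434] [-1.1 -0.6  5.8] 0.0263
0.04 [0.4943 0.2312 0.0411] [-2.  -1.5  9.7] 0.0256
0.037 [0.4944 0.2311 0.0382] [-2.5 -2.   9.9] 0.0262
0.034 [0.4942 0.231  0.0347] [-1.4 -2.9  7.4] 0.026
0.031 [0.494  0.231  0.0309] [ 0.5 -1.7  2. ] 0.0262
0.028 [0.4935 0.2311 0.0269] [ 2.2 -0.6 -8. ] 0.0261
snapped
14.4167
```

View pics/ps.png

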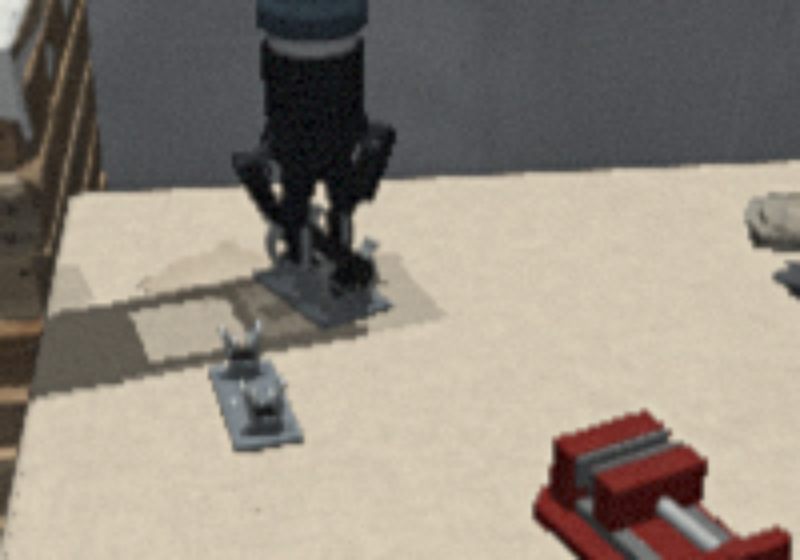

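The force profile matches: contact at TCP 0.044, peak around 10 N, then reversal. The torch is between the jaws in the picture. I'll go on to the seat, release and check.

```bash
python3 - <<'E'
from h import *
e=sensors.read_eef_pos()
for z in (.025,.0222):
    arm.move_linear([.4945,.2314,z],vel=.04)
    print(np.round(sensors.read_eef_pos(),4),np.round(sensors.read_ft_force(),1))
gripper_to(.05,40); print(sensors.read_opening(),np.round(sensors.read_ft_force(),1))
arm.move_linear([.4945,.2314,.09],vel=.12)
arm.move_linear([.4945,.2314,.25],vel=.2)
c=cams.calibration("wrist");p,d=cams.camera("wrist"); cv2.imwrite("pics/r.png",p)
ct=spotter.place_of("torch_mid","wrist");cl=spotter.place_of("clip_seat","wrist")
for r in ct[:1]+cl[:1]: print(r["p"],r["xy"],onplane("wrist",r["xy"],.034,c).round(4))
ps,_=cams.camera("side"); cv2.imwrite("pics/rs.png",cv2.resize(ps[90:230,150:350],None,fx=4,fy=4))
K=np.array(c["intrinsics"]);R=cv2.Rodrigues(np.array(c["rvec"],float))[0];t=np.array(c["tvec"],float).ravel()
v,u=np.mgrid[:384,:512];x=(u-K[0,2])/K[0,0];y=(v-K[1,2])/K[1,1];r=np.hypot(x,y)+1e-9
s=np.tan(np.minimum(r,1.4))/r
W=(np.stack([x*s*d,y*s*d,d],-1)-t)@R
P=W[d>0]
T=np.array([.4945,.2314]);a=np.radians(117.7);ax=np.array([np.cos(a),np.sin(a)]);n=np.array([-ax[1],ax[0]])
s_=(P[:,:2]-T)@ax;w=(P[:,:2]-T)@n
for lo in np.arange(-.07,.07,.01):
    k=(s_>lo)&(s_<lo+.01)&(abs(w)<.02)&(P[:,2]>.03)&(P[:,2]<.1)
    if k.sum()>5: print(round(lo,3),k.sum(),"ztop",np.percentile(P[k,2],[50,95]).round(4),"w",np.percentile(w[k],[2,98]).round(4))
k=(abs(w)<.01)&(P[:,2]>.035)&(P[:,2]<.1);print("ends",s_[k].min(),s_[k].max())
print(sensors.read_t())
E
```

```text
[0.4935 0.2312 0.0238] [  1.8  -0.2 -14.8]
[0.4938 0.2313 0.0223] [-3.7 -1.4 -5.4]
0.04978137121724526 [-0.2 -0.3  0.7]
0.95 [258.7, 161.5] [0.4955 0.2337 0.034 ]
0.81 [260.0, 164.7] [0.4988 0.231  0.034 ]
-0.06 72 ztop [0.0454 0.0476] w [-0.0125  0.0133]
-0.05 210 ztop [0.0463 0.0535] w [-0.018   0.0181]
-0.04 289 ztop [0.0464 0.0542] w [-0.019   0.0191]
-0.03 193 ztop [0.0448 0.0476] w [-0.0135  0.0136]
-0.02 153 ztop [0.043  0.0457] w [-0.011   0.0123]
-0.01 157 ztop [0.0435 0.047 ] w [-0.0108  0.011 ]
0.0 155 ztop [0.0431 0.0453] w [-0.0108  0.011 ]
0.01 168 ztop [0.043  0.0452] w [-0.0107  0.0109]
0.02 158 ztop [0.0432 0.0454] w [-0.0107  0.0109]
0.03 298 ztop [0.0452 0.0545] w [-0.0191  0.0193]
0.04 240 ztop [0.0441 0.0539] w [-0.019   0.0192]
0.05 99 ztop [0.0424 0.0449] w [-0.0117  0.0107]
ends -0.055060834407808935 0.05517374430744307
17.1417
```

View pics/r.png

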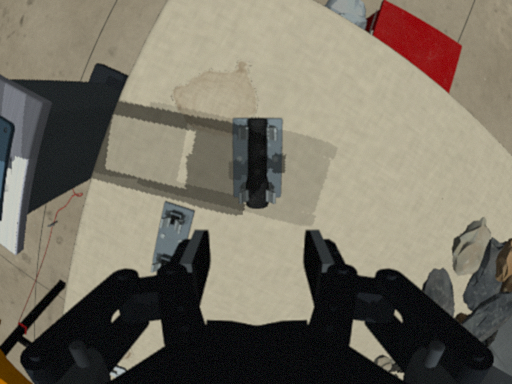

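View pics/rs.png

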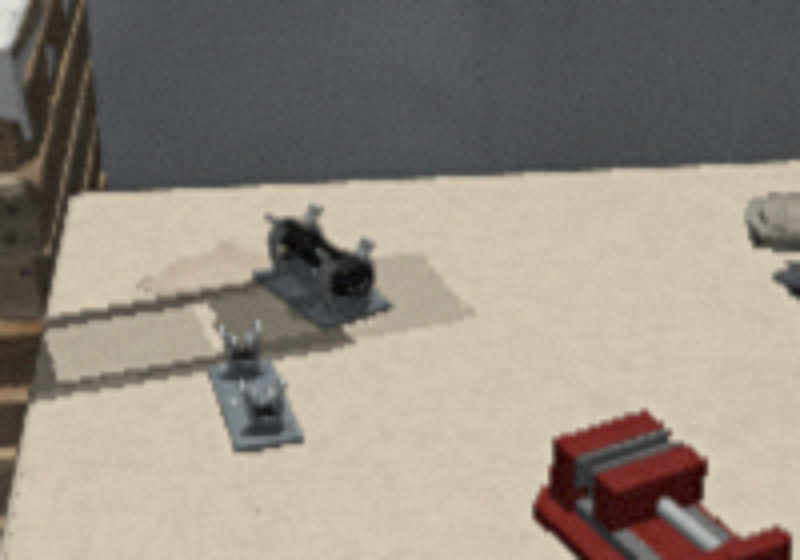

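The torch lies in both clips at wrist (258,162), with the jaw tips above it on both sides. It is centred (ends at ±55 mm), straight and low. Handing in.

```bash
python3 - <<'E'
from h import *
order.sign_off(); print("ok")
E
```

```text
the job is handed in; nothing more can be done
ok
```

The torch is in the wide clips, let go, and the job is handed in. The last clock reading before hand-in was 17.1 s of the 43 s allowed.

- **What I did:** I gripped the torch across its middle and carried it over the wide holder. I then pressed it down in small steps while watching the force. Upward force peaked at about 10 N, then reversed to about -15 N as the jaws snapped over. I opened the gripper and lifted the tool clear to 0.25 m.
- **Last checks, by wrist depth image after release:** The torch's ends are at -55 and +55 mm from the holder's centre. It lies within about 1 mm of the centre line and parallel to it. Its top is at about 45–48 mm, below the jaw tops (about 54 mm), as expected for a torch that is fully home.
- **What didn't quite agree:**
  - The recorded peak force was slightly below the stated 11–16 N, probably because I only read it every 3 mm.
  - The trained network's clip_seat point was about 4 mm off my depth measurement; I went by the depth.
  - While the torch was held, depth put it about 4 mm lower in the grip than I had reckoned. The height at which it met the jaws confirmed my own figure.
- **Loupe:** I did not touch it, but I did not measure its position again at the end.

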